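# Lay out the slide-mounting station

### The arm

A 6-joint arm with a two-finger parallel gripper is mounted at the origin on a cart in front of the work surface, level with it; the furniture and walls round the work are solid. World frame = base frame: x ahead of the robot, y to its left, z up, the work surface at z = 0. Lengths are in m, angles in rad, forces in N, time in s.
With the tool pointing down it reaches from about 0.3 to 0.875 m from the base axis. Payload 6.4 kg.
Tool frame: the origin (TCP) lies at the very end of the fingers, on their centre line; the grasp point (between the pads) lies 19 mm behind it; z points along the fingers, y is the line along which they close (so a half turn about z gives the same grasp; the last joint's range is limited). The gripper opens to 85 mm and grips with 20 to 120 N. Pads are 22 mm wide; open, the fingers measure 114 mm over their backs; the gripper's body (76 mm by 85 mm) begins 54 mm behind the grasp point. The pads swing forward as they close: fully open they stand 13 mm farther back than shut.
Start: joints at [-0.206, 0.181, 1.607, -0, 1.354, -0.206], TCP at [0.575, 0, 0.231] pointing down, gripper open.
Joint ranges: [-2.99, 2.99], [-0.89, 2.07], [0.3, 2.58], [-1.14, 4.28], [0, 2.63], [-3.12, 3.12]. Speed limits (rad/s): [2.57, 2.57, 3.01, 3.14, 3.14, 3.14].

### API

Orientations are given as a unit quaternion [w, x, y, z].
In Python, from bench import ctrl, camera, calibration, order, outline_of gives the robot as it stands.
- The arm moves only by the tool move_arm, never from a script. Its argument "series" is a list that holds one entry, the list of rows, each a list of 5 numbers: the opening, from 0 (shut) to 1 (fully open), then the shift along the tool's x, y, z in mm, then the turn about the tool's z in rad. A call has exactly 10 rows; each row is the pose to reach, as a shift and turn from the pose commanded when the call began, along the tool's axes at that moment; what a row does not reach only later rows make up. A row lasts 1/12 s, in which the tool goes at most 41.7 mm and 7.16 degrees, less where a joint would pass 70% of its speed; a pose out of reach is approached as far as the arm can. A call with a gripper value outside its range is refused whole. The fingers move at their own pace and stop on an object; the grip force is fixed at half the most. Time passes only in rows, so rows that repeat a pose let the fingers close, or fill a call up. It gives the time, the measured TCP pose, the force, the opening and the grip force at its end, in the units of the state.
- ctrl.get_obs(): the state, without advancing time (a new reading comes with each control period).
- camera(name): name is "scene" or "side" or "wrist"; returns (picture, depth): 384x512x3 uint8, blue, green, red; 384x512 float32, m along the optical axis (not along the pixel's ray), 0 where there is no reading.
- calibration(name): a dict with "intrinsics" (3x3 intrinsics, pixels), "rvec" (rotation vector, rad) and "tvec" (3), from world to camera coordinates, as OpenCV has them. Camera axes: x right, y down, z forward; pixel columns grow to the right and rows downward; lengths in m; the calibration is good to about 2 mm. A picture is of the moment at which its call begins: read the wrist's pose just before it. calibration takes no time and is no camera call; for the wrist camera it gives the pose at the moment of the call.
- order.hand_in(): hands the job in; it is judged then, once.
Trained networks look in the newest picture that a camera, given by its name, has taken for a name from the list of things; names that differ only in an ending like _2 or _b are one class to them, and where a whole thing is asked for, a point or a joint stands for the part that bears it (a point fixed in the world has none). Each returns a list of dicts, best first, with "conf" (0 to 1); they miss things now and then, are a little off and sometimes report something else, mostly with a low value. They report only what shows in the picture. A call takes as long as a camera call. They do not tell look-alikes from the thing itself.
- outline_of(target, camera): "region" (384x512 bool, what is visible of it) and "bbox" ([centre column, centre row, width, height] in pixels, round what is visible of it).
The state is a dict: "time_s": time; "q": joint angles; "dq": joint speeds; "joint_efforts": joint torques, N m; "eef_pos": TCP position; "eef_rot": TCP orientation; "wrist_force": force on the tool from outside, world axes, zero at the start; "torque": the same for the moment, N m; "opening": opening from 0.0 (shut) to 1.0 (fully open); "grasp_force": force on a finger pad.
Only numpy, scipy, OpenCV 4.12 (cv2) and the standard library are available. Lean on these libraries where they do the work, as an engineer would, in place of code of your own. Each camera call takes 0.05 s, during which the arm holds its last target. There are 200 camera calls.

### The job

Set up the slide-mounting station on the row of three blue coasters, which has the red pipette bulb lying at one end and the slide mailer at the other. Stand the tall white sample pot in the centre of the coaster beside the red bulb, the blue-and-yellow carton in the centre of the coaster beside the mailer, and the brown dropper bottle in the centre of the coaster between those two; then stack the short green-lidded pot squarely on top of the tall one. Leave the bulb, the mailer and the wooden-handled rubber stamp where they are, knock nothing over, and leave everything standing upright.

Things in the scene. Friction and masses are not known exactly. Their poses are not given: they have to be found in the camera images.
- tall_pot: tall white sample pot with fixed white lid, 58 mm high; body 38 mm in diameter, lid 44 mm in diameter from 48 mm to 58 mm height, flat on top. Origin at the centre of its underside, z up. Grip round the body or lid. To be moved.
- short_pot: short white sample pot with a fixed bright-green lid, 38 mm high; body 38 mm in diameter, lid 44 mm in diameter from 28 mm to 38 mm height, flat underneath. Origin at the centre of its underside, z up. To be moved, onto the tall pot's lid.
- carton: closed blue and yellow cover-slip carton standing upright, 28 (its x) x 50 (its y) x 75 mm high. Origin at the centre of its underside, z up. Grip across the 28 mm. To be moved.
- dropper: brown dropper bottle with black cap and teat, 84 mm high; body 30 mm in diameter up to 50 mm height, cap about 20 mm in diameter above. Origin at the centre of its underside, z up. To be moved.
- coaster_mid: middle one of three equal fixed dark-blue round coasters in a straight row, 72 mm in diameter, 4 mm thick, flat, with a thin white printed ring. Origin at the centre of its underside, on the worktop; its y axis runs along the row, whose coasters stand 100 mm apart.
- coaster_a: coaster at the left end of the row (the robot's left), 100 mm from the middle one; otherwise as the middle one.
- coaster_b: coaster at the right end of the row (the robot's right), 100 mm from the middle one; otherwise as the middle one.
- bulb: red rubber pipette bulb, 30 x 57 x 30 mm, lying loose on the worktop about 75 mm beyond the centre of one of the two end coasters (either end). Origin under its middle. Leave it there.
- mailer: flat white slide mailer with a blue end, 86 (its x) x 30 (its y) x 12 mm, lying loose about 75 mm beyond the centre of the other end coaster. Origin at the centre of its underside. Leave it there.
- stamp: rubber stamp with brown wooden handle and black foot, 23 x 34 x 57 mm, standing loose among the things to be moved. Origin at the centre of its underside. Leave it there.
Things that resemble listed ones, but are neither listed nor needed, are in the scene too. Leave any turquoise look-alike of the dropper alone.

How it is judged:
By the outcome, as a careful person would: the job done as asked, in the order asked, and still so for the second after the job is handed in, with the robot touching nothing.
It also fails if it takes over 120 s, if anything falls off the work surface, if the arm or the gripper's body presses on something with over 40 N, if the wrist force passes 120 N, or if a joint passes its speed limit or range.

## Working session

There is one attempt and no reset: what is moved stays moved. The work goes in short steps, Python scripts to look and compute and a tool call to move; the robot and the scene stay as the last step left them, time stands still between calls to the robot, and variables do not carry over. Pictures are saved under pics/ and viewed, at most 14 in all, crops included, and the job is handed in when it is done.

Besides the shell and the picture viewer there is one more tool, called after ">>>" as a command line: name --argument value ..., lists and objects as JSON in quotes. move_arm: Moves the arm, as the interface text tells. Its arguments: {"type":"object","properties":{"series":{"type":"array","items":{"type":"array","items":{"type":"array","items":{"type":"number"}}}}},"required":["series"]}

```bash
mkdir -p pics; ls; cat > h.py <<'E'
import numpy as np, cv2
from bench import ctrl, camera, calibration, order, outline_of
def cloud(name, depth, cal=None):
    c=cal or calibration(name); K=np.array(c["intrinsics"]); R=cv2.Rodrigues(np.array(c["rvec"],float))[0]; t=np.array(c["tvec"],float).ravel()
    v,u=np.mgrid[:384,:512]; z=depth
    P=np.stack([(u-K[0,2])*z/K[0,0],(v-K[1,2])*z/K[1,1],z],-1)
    W=(P-t)@R; W[depth==0]=np.nan
    return W
E
python3 - <<'E'
from h import *
ims=[]
for n in ["scene","side"]:
    p,d=camera(n); cv2.imwrite(f"pics/{n}0.png",p); np.save(f"{n}0.npy",cloud(n,d))
    W=cloud(n,d)
    for t in ["tall_pot","short_pot","carton","dropper","coaster_mid","bulb","mailer","stamp"]:
        for o in outline_of(t,n):
            r=o["region"]; Q=W[r]; Q=Q[~np.isnan(Q[:,0])]
            print(n,t,round(o["conf"],2),np.round(o["bbox"]).astype(int),len(Q), np.round(np.percentile(Q,[3,50,97],axis=0),3).tolist() if len(Q) else "")
print(ctrl.get_obs())
E
```

```text
pics
scene tall_pot 0.57 [333 175  12  19] 164 [[0.392, -0.194, 0.009], [0.404, -0.17, 0.052], [0.429, -0.158, 0.059]]
scene short_pot 0.49 [157 234  14  22] 190 [[0.43, 0.449, 0.006], [0.467, 0.465, 0.013], [0.509, 0.48, 0.015]]
scene coaster_mid 0.62 [205 212  20  14] 260 [[0.452, 0.259, 0.001], [0.482, 0.29, 0.005], [0.515, 0.321, 0.008]]
scene mailer 0.57 [157 233  16  20] 221 [[0.429, 0.447, 0.001], [0.469, 0.465, 0.012], [0.513, 0.481, 0.015]]
side tall_pot 0.69 [347 222  17  29] 355 [[0.391, -0.2, 0.001], [0.399, -0.183, 0.037], [0.43, -0.164, 0.057]]
side short_pot 0.8 [391 235  19  19] 267 [[0.396, -0.325, 0.005], [0.405, -0.307, 0.032], [0.436, -0.289, 0.038]]
side carton 0.72 [311 210  24  37] 608 [[0.42, -0.102, -0.001], [0.433, -0.078, 0.04], [0.522, -0.032, 0.075]]
side dropper 0.51 [367 208  11  26] 236 [[0.495, -0.239, 0.002], [0.503, -0.227, 0.034], [0.514, -0.213, 0.075]]
side dropper 0.5 [349 201  12  25] 196 [[0.518, -0.174, 0.009], [0.526, -0.161, 0.038], [0.535, -0.147, 0.075]]
side bulb 0.5 [282 207  17  21] 165 [[0.429, -0.001, 0.001], [0.439, 0.012, 0.021], [
[... 243 characters left out ...]
{'time_s': 0.9, 'q': array([-2.06283072e-01,  1.80765744e-01,  1.60701823e+00, -2.49081644e-05,
        1.35380784e+00, -2.06304096e-01]), 'dq': array([-0.00075881, -0.00157401, -0.00042449, -0.00109286,  0.00072055,
       -0.00041464]), 'joint_efforts': array([ 3.49888905e-04, -4.44830775e+01, -3.51685739e+01, -4.39777778e-04,
        6.17181686e-04, -1.33477306e-05]), 'eef_pos': array([5.75003575e-01, 1.85659908e-05, 2.31298913e-01]), 'eef_rot': array([ 7.00642398e-06,  7.07097452e-01,  7.07116110e-01, -9.94990022e-06]), 'wrist_force': array([-0.29043419,  0.51524961, -0.32891952]), 'torque': array([ 0.02872659, -0.00164322,  0.01397049]), 'grasp_force': 0.0, 'opening': 0.997815180164882}
```

```bash
python3 - <<'E'
import cv2
s=cv2.imread("pics/scene0.png")[130:280,110:390]; t=cv2.imread("pics/side0.png")[150:290,120:440]
cv2.imwrite("pics/sceneC.png",cv2.resize(s,(784,420),interpolation=cv2.INTER_CUBIC));cv2.imwrite("pics/sideC.png",cv2.resize(t,(800,350),interpolation=cv2.INTER_CUBIC))
E
```

```text
(no output)
```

View pics/sceneC.png

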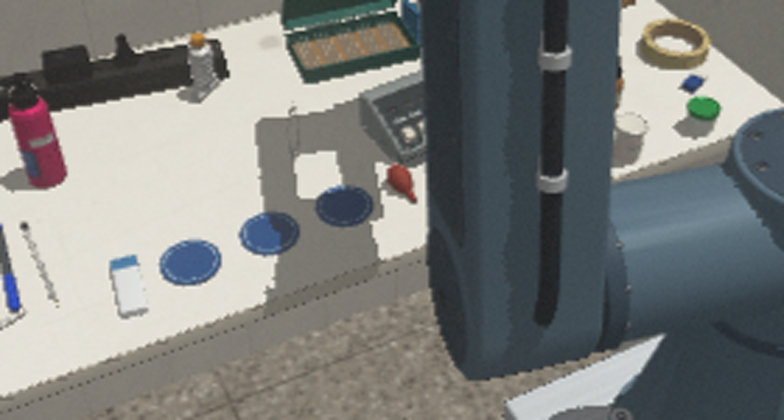

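View pics/sideC.png

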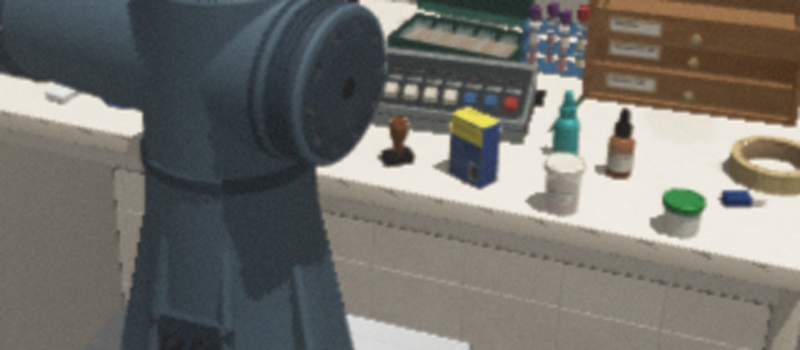

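Scene crop: coasters at (190,262), (270,232), (345,205), with the mailer at the left end and the bulb at the right end. So the tall pot goes on coaster_b, the dropper on mid and the carton on coaster_a. In the side crop, from left to right, are the stamp (398,140), carton (474,148), tall pot (563,183), turquoise look-alike (567,120), dropper (621,145) and green-lidded pot (683,210). Next I'll look from above with the wrist camera.

>>> move_arm --series '[[[1,-40,-30,-40,0],[1,-80,-60,-80,0],[1,-110,-90,-120,0],[1,-150,-110,-150,0],[1,-150,-110,-150,0],[1,-150,-110,-150,0],[1,-150,-110,-150,0],[1,-150,-110,-150,0],[1,-150,-110,-150,0],[1,-150,-110,-150,0]]]'

```text
time_s: 1.73
eef_pos: [0.465, -0.149, 0.3799]
eef_rot: [-0.001, 0.707, 0.707, -0.0]
wrist_force: [0.4, -0.3, -0.6]
opening: 1.001
grasp_force: 0.0
```

```bash
cat > look.py <<'E'
import sys; from h import *
def look(n,tag,names):
    o=ctrl.get_obs(); cal=calibration(n); p,d=camera(n); cv2.imwrite(f"pics/{tag}.png",p); W=cloud(n,d,cal); np.savez(f"{tag}.npz",W=W)
    print("tcp",np.round(o["eef_pos"],4),np.round(o["eef_rot"],3),"t",round(o["time_s"],2))
    for t in names:
        for r in outline_of(t,n):
            Q=W[r["region"]]; Q=Q[~np.isnan(Q[:,0])]
            if len(Q)<10: continue
            zt=np.percentile(Q[:,2],97); T=Q[Q[:,2]>zt-.006]
            rc=cv2.minAreaRect(T[:,:2].astype(np.float32)*1000)
            print(t,round(r["conf"],2),np.round(r["bbox"]).astype(int),"ztop",round(float(zt),3),"top rect c",np.round(rc[0],1),"size",np.round(rc[1],1),"ang",round(rc[2],1))
if __name__=="__main__": look(sys.argv[1],sys.argv[2],sys.argv[3:])
E
python3 look.py wrist w1 tall_pot short_pot carton dropper stamp
```

```text
tcp [ 0.465  -0.149   0.3799] [-0.001  0.707  0.707 -0.   ] t 1.73
tall_pot 0.81 [220 168  32  31] ztop 0.059 top rect c [ 415.6 -179.8] size [42.4 42.5] ang 68.2
carton 0.82 [239  91  31  43] ztop 0.077 top rect c [445.1 -73.6] size [49.2 27.8] ang 61.7
dropper 0.87 [306 150  27  21] ztop 0.083 top rect c [ 536.9 -155.8] size [9.7 9.2] ang 86.1
dropper 0.81 [290 194  18  26] ztop 0.083 top rect c [ 514.7 -223.4] size [9.7 8.8] ang 54.0
stamp 0.59 [246  26  25  30] ztop 0.057 top rect c [447.6  15.8] size [20.  19.4] ang 89.7
```

View pics/w1.png

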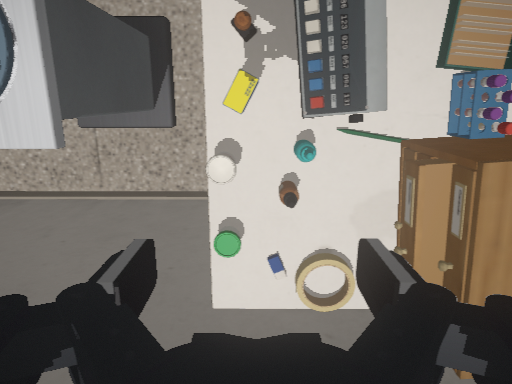

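Wrist view: stamp (243,25), carton (240,91), tall pot (221,168), turquoise bottle (305,151), brown dropper (290,193), green pot (228,243). The network missed the green pot, so I'll find it by colour, along with the coasters and their neighbours in the scene image.

```bash
python3 - <<'E'
from h import *
W=np.load("w1.npz")["W"]; h=cv2.cvtColor(cv2.imread("pics/w1.png"),cv2.COLOR_BGR2HSV)
m=cv2.inRange(h,(50,100,50),(75,255,255))>0; m[:215]=0;m[270:]=0;m[:,:205]=0;m[:,250:]=0
Q=W[m]; Q=Q[~np.isnan(Q[:,0])]; zt=np.median(Q[:,2]); print("green",len(Q),zt,cv2.minAreaRect(Q[abs(Q[:,2]-zt)<.006][:,:2].astype(np.float32)*1000))
W=np.load("scene0.npy"); p=cv2.imread("pics/scene0.png");h=cv2.cvtColor(p,cv2.COLOR_BGR2HSV)
m=cv2.inRange(h,(100,120,30),(125,255,255)); m[:190]=0;m[:,:150]=0;m[:,250:]=0
n,l,s,c=cv2.connectedComponentsWithStats(m)
for i in range(1,n):
    if s[i,4]>60:
        Q=W[l==i]; lo,hi=np.nanpercentile(Q,[2,98],axis=0); print(s[i,4],c[i],np.round((lo+hi)/2,4),np.round(hi-lo,3))
E
```

```text
green 503 0.03713650399328119 ((419.32684326171875, -303.58905029296875), (40.348350524902344, 40.416412353515625), 75.99234008789062)
93 [203.67741935 213.3655914 ] [0.4848 0.2986 0.0044] [0.049 0.031 0.007]
161 [178.0310559  223.10559006] [0.4792 0.3882 0.0043] [0.05  0.047 0.007]
```

>>> move_arm --series '[[[1,-8,-12,40,0],[1,-16,-25,80,0],[1,-24,-38,120,0],[1,-31,-49,160,0],[1,-31,-49,200,0],[1,-31,-49,240,0],[1,-31,-49,280,0],[1,-31,-49,280,0],[1,-31,-49,280,0],[1,-31,-49,280,0]]]'

```text
time_s: 2.87
eef_pos: [0.4173, -0.1818, 0.1033]
eef_rot: [0.001, 0.707, 0.707, 0.0]
wrist_force: [-0.1, -0.9, 0.6]
opening: 1.002
grasp_force: 0.0
```

>>> move_arm --series '[[[1,0,0,30,0],[1,0,0,60,0],[1,0,0,80,0],[1,0,0,88,0],[1,0,0,88,0],[0.3,0,0,88,0],[0.3,0,0,88,0],[0.3,0,0,88,0],[0,0,0,88,0],[0,0,0,88,0]]]'

```text
time_s: 3.7
eef_pos: [0.4174, -0.182, 0.015]
eef_rot: [0.002, 0.707, 0.707, 0.0]
wrist_force: [-0.4, -0.0, 7.5]
opening: 0.464
grasp_force: 59.1
```

>>> move_arm --series '[[[0,0,0,0,0],[0,0,0,0,0],[0,0,0,0,0],[0,0,0,0,0],[0,0,0,-20,0],[0,0,0,-50,0],[0,0,0,-90,0],[0,0,0,-130,0],[0,0,0,-130,0],[0,0,0,-130,0]]]'

```text
time_s: 4.53
eef_pos: [0.418, -0.1824, 0.1466]
eef_rot: [0.004, 0.707, 0.707, 0.0]
wrist_force: [-0.2, -0.5, -1.5]
opening: 0.47
grasp_force: 60.4
```

>>> move_arm --series '[[[0,20,0,-35,0],[0,40,5,-70,0],[0,60,10,-105,0],[0,80,15,-140,0],[0,100,20,-170,0],[0,140,25,-200,0],[0,180,30,-200,0],[0,220,35,-200,0],[0,260,40,-200,0],[0,300,40,-200,0]]]'

```text
time_s: 5.37
eef_pos: [0.4558, 0.1195, 0.342]
eef_rot: [-0.001, 0.707, 0.707, -0.001]
wrist_force: [0.3, -0.2, 0.1]
opening: 0.467
grasp_force: 60.4
```

>>> move_arm --series '[[[0,40,0,0,0],[0,80,0,0,0],[0,120,0,0,0],[0,160,0,0,0],[0,200,0,0,0],[0,205,0,0,0],[0,205,0,0,0],[0,205,0,0,0],[0,205,0,0,0],[0,205,0,0,0]]]'

```text
time_s: 6.2
eef_pos: [0.4563, 0.3212, 0.3429]
eef_rot: [0.0, 0.708, 0.706, -0.0]
wrist_force: [0.4, -0.3, -0.6]
opening: 0.466
grasp_force: 60.4
```

```bash
python3 look.py wrist w2 coaster_mid bulb mailer
```

```text
tcp [0.4563 0.3212 0.3429] [ 0.     0.708  0.706 -0.   ] t 6.2
coaster_mid 0.82 [277 167  51  53] ztop 0.006 top rect c [487.3 288.5] size [71.3 69.7] ang 89.9
mailer 0.83 [269  40  65  32] ztop 0.014 top rect c [474.3 463.4] size [30.2 84.9] ang 83.4
```

View pics/w2.png

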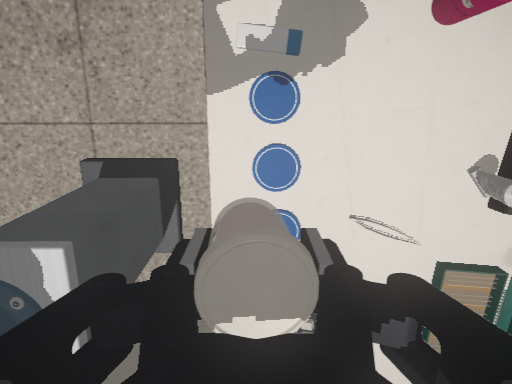

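```bash
cat > coast.py <<'E'
import sys; from h import *
def coast(tag):
    W=np.load(tag+".npz")["W"]; h=cv2.cvtColor(cv2.imread(f"pics/{tag}.png"),cv2.COLOR_BGR2HSV)
    m=cv2.inRange(h,(100,120,30),(125,255,255)); m=cv2.morphologyEx(m,cv2.MORPH_CLOSE,np.ones((5,5)))
    n,l,s,c=cv2.connectedComponentsWithStats(m)
    for i in range(1,n):
        if s[i,4]>500:
            Q=W[l==i]; Q=Q[~np.isnan(Q[:,0])]; Q=Q[abs(Q[:,2]-.005)<.006]
            if len(Q)>300: print(c[i].round(),cv2.minAreaRect(Q[:,:2].astype(np.float32)*1000),Q.mean(0).round(4))
if __name__=="__main__": coast(sys.argv[1])
E
python3 coast.py w2
```

```text
[273.  99.] ((481.7799072265625, 386.16387939453125), (62.70928955078125, 68.88958740234375), 75.58488464355469) [0.4814 0.3865 0.0044]
[276. 167.] ((486.32818603515625, 288.9642639160156), (67.49360656738281, 67.79715728759766), 89.2132339477539) [0.486  0.2895 0.0044]
```

>>> move_arm --series '[[[0,-40,10,20,0],[0,-80,20,40,0],[0,-120,30,60,0],[0,-135,35,70,0],[0,-135,35,70,0],[0,-135,35,70,0],[0,-135,35,70,0],[0,-135,35,70,0],[0,-135,35,70,0],[0,-135,35,70,0]]]'

```text
time_s: 7.23
eef_pos: [0.491, 0.1886, 0.274]
eef_rot: [0.0, 0.707, 0.708, 0.001]
wrist_force: [0.7, 1.1, -0.2]
opening: 0.466
grasp_force: 60.4
```

```bash
python3 look.py wrist w3 coaster_mid tall_pot bulb; python3 coast.py w3
```

```text
tcp [0.491  0.1886 0.274 ] [0.    0.707 0.708 0.001] t 7.23
coaster_mid 0.87 [254  68  64  74] ztop 0.006 top rect c [487.3 288.4] size [69.8 70.1] ang 36.1
coaster_mid 0.4 [258 267 125 142] ztop 0.318 top rect c [492.6 192.6] size [40.7 42.6] ang 70.2
tall_pot 0.94 [257 269 125 142] ztop 0.318 top rect c [492.  192.6] size [42.7 40.9] ang 2.3
[242.  85.] ((477.04681396484375, 270.20623779296875), (27.662519454956055, 58.96364974975586), 61.39476776123047) [0.4755 0.2707 0.0045]
[254. 153.] ((490.0667724609375, 189.00167846679688), (68.09551239013672, 68.99629211425781), 45.75043869018555) [0.4901 0.1897 0.0044]
```

View pics/w3.png

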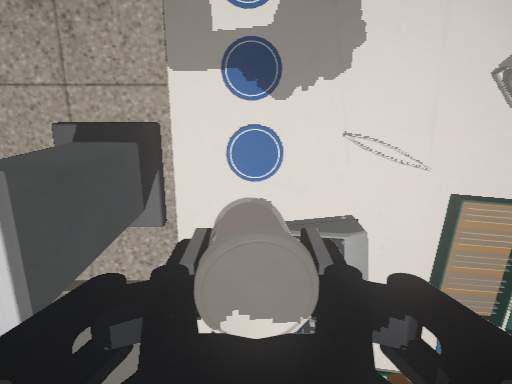

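>>> move_arm --series '[[[0,-3,-1,40,0],[0,-3,-1,80,0],[0,-3,-1,120,0],[0,-3,-1,160,0],[0,-3,-1,195,0],[0,-3,-1,220,0],[0,-3,-1,235,0],[0,-3,-1,243,0],[0,-3,-1,247,0],[0,-3,-1,250,0]]]'

```text
time_s: 8.27
eef_pos: [0.4905, 0.1848, 0.0235]
eef_rot: [0.0, 0.707, 0.707, 0.0]
wrist_force: [-0.2, 0.8, -0.3]
opening: 0.466
grasp_force: 60.4
```

>>> move_arm --series '[[[0,0,0,2,0],[0,0,0,4,0],[0,0,0,5,0],[0,0,0,5,0],[0,0,0,5,0],[0.6,0,0,5,0],[0.7,0,0,5,0],[0.8,0,0,5,0],[1,0,0,5,0],[1,0,0,5,0]]]'

```text
time_s: 9.1
eef_pos: [0.4899, 0.1846, 0.0182]
eef_rot: [-0.0, 0.707, 0.707, -0.0]
wrist_force: [1.0, -1.1, 0.1]
opening: 1.0
grasp_force: 0.0
```

>>> move_arm --series '[[[1,0,0,-15,0],[1,0,0,-40,0],[1,0,0,-80,0],[1,0,0,-120,0],[1,0,0,-160,0],[1,0,0,-200,0],[1,0,0,-240,0],[1,0,0,-250,0],[1,0,0,-250,0],[1,0,0,-250,0]]]'

```text
time_s: 9.93
eef_pos: [0.49, 0.1847, 0.2683]
eef_rot: [0.0, 0.707, 0.707, 0.0]
wrist_force: [0.5, 0.2, -0.5]
opening: 1.001
grasp_force: 0.0
```

```bash
python3 look.py wrist w4 coaster_mid tall_pot bulb
```

```text
tcp [0.49   0.1847 0.2683] [0.    0.707 0.707 0.   ] t 9.93
coaster_mid 0.58 [254  63  64  72] ztop 0.006 top rect c [487.5 288.4] size [71.3 72. ] ang 86.8
tall_pot 0.68 [254 158  43  40] ztop 0.062 top rect c [488.4 187.5] size [42.  41.9] ang 62.6
bulb 0.81 [249 215  47  23] ztop 0.031 top rect c [495.4 111. ] size [28.2 23.2] ang 0.7
```

View pics/w4.png

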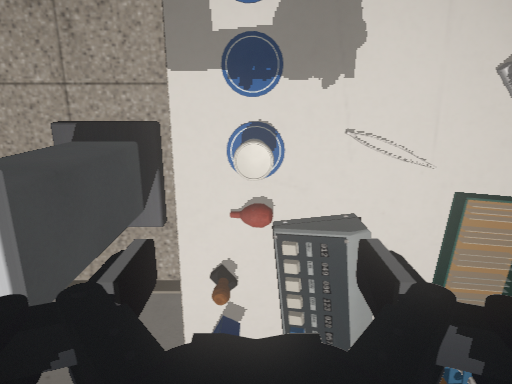

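Tall pot stands at (488.4,187.5) against coaster_b at about (490,189), so it is well centred, and the bulb (249,215) is untouched. Next the carton: long axis at 61.7°, so the tool turns by +0.494.

>>> move_arm --series '[[[1,-40,-7,0,0],[1,-80,-14,0,0.1],[1,-120,-20,10,0.2],[1,-160,-28,20,0.3],[1,-200,-34,40,0.4],[1,-240,-40,60,0.494],[1,-260,-43.5,90,0.494],[1,-260,-43.5,120,0.494],[1,-260,-43.5,145,0.494],[1,-260,-43.5,145,0.494]]]'

```text
time_s: 10.97
eef_pos: [0.4417, -0.0741, 0.1173]
eef_rot: [-0.005, 0.859, 0.512, -0.003]
wrist_force: [-0.8, 0.8, -0.7]
opening: 1.001
grasp_force: 0.0
```

```bash
python3 look.py wrist w5 carton stamp
```

```text
tcp [ 0.4417 -0.0741  0.1173] [-0.005  0.859  0.512 -0.003] t 10.97
carton 0.94 [258 200  48  98] ztop 0.077 top rect c [444.7 -73.3] size [50.5 28.2] ang 62.2
carton 0.37 [202  76  56  43] ztop 0.057 top rect c [447.4  16. ] size [19.7 19.5] ang 34.9
stamp 0.97 [204  75  57  44] ztop 0.057 top rect c [447.4  16. ] size [19.7 19.5] ang 34.9
```

View pics/w5.png

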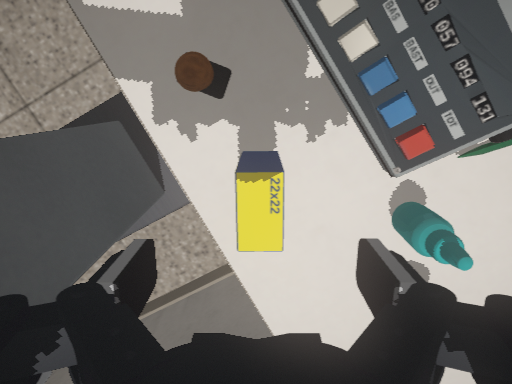

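Carton is square to the fingers (258,200), with stamp and turquoise bottle clear. Descend, grip and lift.

>>> move_arm --series '[[[1,0,3,20,0],[1,0,3,45,0],[1,0,3,70,0],[1,0,3,85,0],[1,0,3,91,0],[1,0,3,91,0],[0.5,0,3,91,0],[0.3,0,3,91,0],[0,0,3,91,0],[0,0,3,91,0]]]'

```text
time_s: 11.95
eef_pos: [0.45, -0.0771, 0.0334]
eef_rot: [0.001, 0.858, 0.513, 0.001]
wrist_force: [-0.1, 0.3, 0.5]
opening: 0.454
grasp_force: 0.3
```

>>> move_arm --series '[[[0,0,0,0,0],[0,0,0,0,0],[0,0,0,0,0],[0,0,0,0,0],[0,0,0,0,0],[0,0,0,-15,0],[0,0,0,-45,0],[0,0,0,-80,0],[0,0,0,-120,0],[0,0,0,-120,-0.1]]]'

```text
time_s: 12.78
eef_pos: [0.4536, -0.0786, 0.1599]
eef_rot: [0.005, 0.832, 0.555, 0.003]
wrist_force: [1.1, -0.3, -0.3]
opening: 0.323
grasp_force: 59.2
```

>>> move_arm --series '[[[0,25,-7,-25,-0.1],[0,55,-16,-50,-0.2],[0,88,-26,-75,-0.3],[0,122,-36,-100,-0.394],[0,156,-46,-100,-0.394],[0,192,-57,-100,-0.394],[0,226,-68,-100,-0.394],[0,260,-79,-100,-0.394],[0,288.5,-87.5,-100,-0.394],[0,288.5,-87.5,-100,-0.394]]]'

```text
time_s: 13.62
eef_pos: [0.4786, 0.2278, 0.2523]
eef_rot: [-0.001, 0.706, 0.709, 0.001]
wrist_force: [-0.5, -0.2, -1.0]
opening: 0.318
grasp_force: 59.3
```

>>> move_arm --series '[[[0,40,2,0,0],[0,80,4,0,0],[0,120,5,0,0],[0,160,5,0,0],[0,162,5,0,0],[0,162,5,0,0],[0,162,5,0,0],[0,162,5,0,0],[0,162,5,0,0],[0,162,5,0,0]]]'

```text
time_s: 14.45
eef_pos: [0.4845, 0.3839, 0.2526]
eef_rot: [0.0, 0.708, 0.706, 0.0]
wrist_force: [-0.0, -0.3, -1.3]
opening: 0.32
grasp_force: 59.3
```

```bash
python3 look.py wrist w6 coaster_mid carton mailer; python3 coast.py w6
```

```text
tcp [0.4845 0.3839 0.2526] [0.    0.708 0.706 0.   ] t 14.45
carton 0.78 [255 257  84 157] ztop 0.296 top rect c [485.1 388.8] size [42.4 29.1] ang 89.9
carton 0.49 [254 150  56  52] ztop 0.006 top rect c [483.  392.1] size [71. 64.] ang 0.0
mailer 0.62 [247  86  78  37] ztop 0.014 top rect c [474.3 463.3] size [30.4 85.5] ang 83.5
[253. 150.] ((482.4239196777344, 392.01995849609375), (69.34437561035156, 63.862060546875), 0.14314113557338715) [0.4825 0.3909 0.0044]
```

View pics/w6.png

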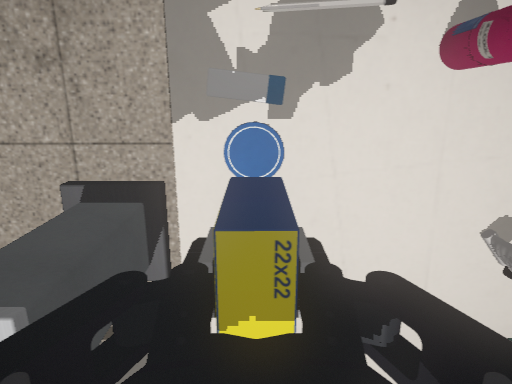

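Mailer (247,86) is clear; coaster_a centre works out to (482.8,388.3) from its visible edges. Placing the carton.

>>> move_arm --series '[[[0,3,0,35,0],[0,3,0,75,0],[0,3,0,115,0],[0,3,0,150,0],[0,3,0,180,0],[0,3,0,197,0],[0,3,0,205,0],[0,3,0,210,0],[0,3,0,212,0],[0,3,0,213,0]]]'

```text
time_s: 15.48
eef_pos: [0.4851, 0.3887, 0.0405]
eef_rot: [0.0, 0.707, 0.707, 0.001]
wrist_force: [-1.0, -0.7, -0.0]
opening: 0.316
grasp_force: 59.3
```

>>> move_arm --series '[[[0,0,0,1,0],[0,0,0,2,0],[0,0,0,3,0],[0,0,0,3,0],[0,0,0,3,0],[0.5,0,0,3,0],[0.6,0,0,3,0],[0.8,0,0,3,0],[1,0,0,3,0],[1,0,0,3,0]]]'

```text
time_s: 16.32
eef_pos: [0.484, 0.3881, 0.0361]
eef_rot: [-0.0, 0.707, 0.707, -0.0]
wrist_force: [-0.5, 0.9, -0.0]
opening: 0.987
grasp_force: 0.0
```

>>> move_arm --series '[[[1,0,0,-15,0],[1,0,0,-40,0],[1,0,0,-80,0],[1,0,0,-120,0],[1,0,0,-160,0],[1,0,0,-200,0],[1,0,0,-216,0],[1,0,0,-216,0],[1,0,0,-216,0],[1,0,0,-216,0]]]'

```text
time_s: 17.15
eef_pos: [0.4833, 0.3878, 0.2507]
eef_rot: [-0.0, 0.707, 0.707, -0.001]
wrist_force: [-0.3, -0.2, -0.1]
opening: 1.001
grasp_force: 0.0
```

```bash
python3 look.py wrist w7 coaster_mid carton mailer
```

```text
tcp [0.4833 0.3878 0.2507] [-0.     0.707  0.707 -0.001] t 17.15
coaster_mid 0.83 [261 236  57  58] ztop 0.006 top rect c [487.8 289.1] size [68. 70.] ang 31.2
carton 0.64 [257 164  34  58] ztop 0.081 top rect c [486.1 389.1] size [50.6 27.7] ang 89.5
mailer 0.75 [250  90  76  37] ztop 0.014 top rect c [474.6 463.4] size [30.  85.1] ang 83.1
```

Carton on coaster_a within about 2 mm and the mailer unmoved. Now the dropper.

>>> move_arm --series '[[[1,-40,0,0,0],[1,-80,0,0,0],[1,-120,0,0,0],[1,-160,0,0,0],[1,-200,0,0,0],[1,-240,5,0,0],[1,-280,10,0,0],[1,-320,15,0,0],[1,-360,20,0,0],[1,-400,30,0,0]]]'

```text
time_s: 18.18
eef_pos: [0.5132, -0.0135, 0.2516]
eef_rot: [-0.001, 0.707, 0.707, -0.0]
wrist_force: [1.8, 1.0, -1.2]
opening: 0.999
grasp_force: 0.0
```

>>> move_arm --series '[[[1,-40,0,0,0],[1,-80,0,0,0],[1,-120,0,15,0],[1,-160,2,35,0],[1,-200,3,60,0],[1,-213,3,80,0],[1,-213,3,90,0],[1,-213,3,90,0],[1,-213,3,90,0],[1,-213,3,90,0]]]'

```text
time_s: 19.02
eef_pos: [0.5177, -0.224, 0.1631]
eef_rot: [0.0, 0.707, 0.708, 0.0]
wrist_force: [-0.3, -0.5, -0.1]
opening: 1.001
grasp_force: 0.0
```

```bash
python3 look.py wrist w8 dropper short_pot
```

```text
tcp [ 0.5177 -0.224   0.1631] [0.    0.707 0.708 0.   ] t 19.02
dropper 0.78 [282  96  45  37] ztop 0.083 top rect c [ 536.8 -155.8] size [ 9.9 10.2] ang 45.2
short_pot 0.93 [160 261  26  55] ztop 0.039 top rect c [ 449.6 -267.5] size [118.2  20. ] ang 65.4
```

View pics/w8.png

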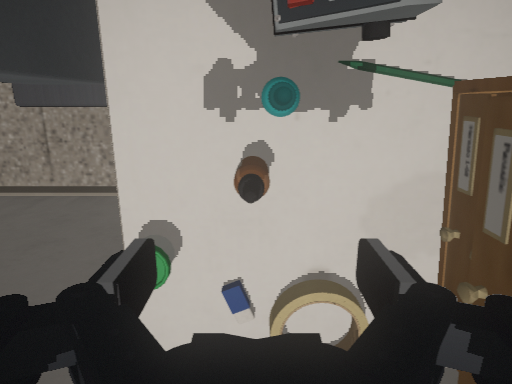

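Brown dropper upright at (252,180) below the turquoise one (281,96). Descend, grip and lift.

>>> move_arm --series '[[[1,-1,-1,35,0],[1,-1,-1,70,0],[1,-1,-1,100,0],[1,-1,-1,125,0],[1,-1,-1,138,0],[1,-1,-1,144,0],[1,-1,-1,145,0],[1,-1,-1,145,0],[0.5,-1,-1,145,0],[0.3,-1,-1,145,0]]]'

```text
time_s: 20.0
eef_pos: [0.5174, -0.2266, 0.0191]
eef_rot: [0.002, 0.707, 0.707, 0.0]
wrist_force: [0.1, -0.3, 0.9]
opening: 0.747
grasp_force: 0.0
```

>>> move_arm --series '[[[0,0,0,0,0],[0,0,0,0,0],[0,0,0,0,0],[0,0,0,0,0],[0,0,0,0,0],[0,0,0,0,0],[0,0,0,0,0],[0,0,0,0,0],[0,0,0,0,0],[0,0,0,0,0]]]'

```text
time_s: 20.83
eef_pos: [0.5164, -0.2261, 0.0181]
eef_rot: [0.0, 0.707, 0.707, 0.0]
wrist_force: [-1.9, 0.7, 6.0]
opening: 0.322
grasp_force: 58.8
```

>>> move_arm --series '[[[0,0,0,-10,0],[0,0,0,-30,0],[0,0,0,-60,0],[0,0,0,-100,0],[0,0,0,-140,0],[0,0,0,-180,0],[0,0,0,-220,0],[0,0,0,-230,0],[0,0,0,-230,0],[0,0,0,-230,0]]]'

```text
time_s: 21.67
eef_pos: [0.516, -0.2257, 0.2476]
eef_rot: [0.0, 0.707, 0.707, 0.0]
wrist_force: [-0.0, 0.7, -0.8]
opening: 0.322
grasp_force: 59.1
```

>>> move_arm --series '[[[0,40,-3,0,0],[0,80,-6,0,0],[0,120,-9,0,0],[0,160,-12,0,0],[0,200,-15,0,0],[0,240,-18,0,0],[0,280,-20,0,0],[0,320,-22,0,0],[0,360,-24,0,0],[0,400,-27,0,0]]]'

```text
time_s: 22.5
eef_pos: [0.4871, 0.1759, 0.2444]
eef_rot: [-0.001, 0.707, 0.707, -0.002]
wrist_force: [0.2, 0.3, 0.2]
opening: 0.323
grasp_force: 59.2
```

>>> move_arm --series '[[[0,40,0,0,0],[0,80,0,0,0],[0,112,0,0,0],[0,112,0,30,0],[0,112,0,60,0],[0,112,0,90,0],[0,112,0,120,0],[0,112,0,120,0],[0,112,0,120,0],[0,112,0,120,0]]]'

```text
time_s: 23.33
eef_pos: [0.4891, 0.2861, 0.1275]
eef_rot: [-0.0, 0.707, 0.707, -0.0]
wrist_force: [-0.4, 0.1, 0.5]
opening: 0.319
grasp_force: 59.2
```

>>> move_arm --series '[[[0,0,0,30,0],[0,0,0,60,0],[0,0,0,85,0],[0,0,0,97,0],[0,0,0,102,0],[0,0,0,104,0],[0,0,0,106,0],[0,0,0,106,0],[0,0,0,106,0],[0,0,0,106,0]]]'

```text
time_s: 24.17
eef_pos: [0.49, 0.2865, 0.0225]
eef_rot: [0.0, 0.707, 0.707, 0.001]
wrist_force: [0.3, -0.2, -0.2]
opening: 0.322
grasp_force: 59.2
```

>>> move_arm --series '[[[0.4,0,0,0,0],[0.5,0,0,0,0],[0.6,0,0,0,0],[0.8,0,0,0,0],[1,0,0,0,0],[1,0,0,0,0],[1,0,0,0,0],[1,0,0,0,0],[1,0,0,-20,0],[1,0,0,-50,0]]]'

```text
time_s: 25.0
eef_pos: [0.4863, 0.2852, 0.0686]
eef_rot: [-0.002, 0.707, 0.707, -0.003]
wrist_force: [0.2, 0.9, 0.9]
opening: 1.002
grasp_force: 0.0
```

>>> move_arm --series '[[[1,0,0,-40,0],[1,0,0,-80,0],[1,0,0,-120,0],[1,0,0,-160,0],[1,0,0,-180,0],[1,0,0,-180,0],[1,0,0,-180,0],[1,0,0,-180,0],[1,0,0,-180,0],[1,0,0,-180,0]]]'

```text
time_s: 25.83
eef_pos: [0.4882, 0.2858, 0.2492]
eef_rot: [-0.001, 0.707, 0.707, -0.002]
wrist_force: [-0.1, 0.3, 0.4]
opening: 0.999
grasp_force: 0.0
```

```bash
python3 look.py wrist w9 dropper tall_pot carton
```

```text
tcp [0.4882 0.2858 0.2492] [-0.001  0.707  0.707 -0.002] t 25.83
dropper 0.56 [259 158  26  32] ztop 0.087 top rect c [489.8 288.7] size [10.5  9.1] ang 1.7
dropper 0.56 [252  65  63  64] ztop 0.006 top rect c [482.5 385.1] size [63.6 72.8] ang 88.6
tall_pot 0.56 [257 248  40  49] ztop 0.062 top rect c [488.7 187.9] size [42.2 42. ] ang 12.8
tall_pot 0.21 [250  56  37  64] ztop 0.081 top rect c [485.8 388.9] size [28.  49.5] ang 0.5
carton 0.9 [252  56  37  60] ztop 0.081 top rect c [485.8 388.9] size [28.  49.5] ang 0.5
```

View pics/w9.png

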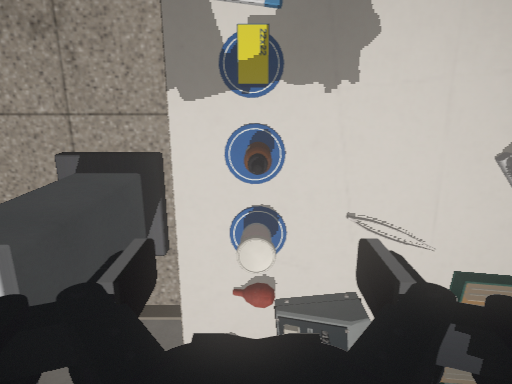

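All three stand on their coasters: carton (253,54), dropper (258,157), tall pot (257,250), with the bulb (256,295) in place. Now the short pot, gripped by its lid so the fingertips stay clear of the tall pot.

>>> move_arm --series '[[[1,-40,0,0,0],[1,-80,0,0,0],[1,-120,0,0,0],[1,-160,0,0,0],[1,-200,0,0,0],[1,-240,-5,0,0],[1,-280,-10,0,0],[1,-320,-15,0,0],[1,-360,-20,0,0],[1,-400,-30,0,0]]]'

```text
time_s: 26.87
eef_pos: [0.4589, -0.1157, 0.2514]
eef_rot: [0.0, 0.707, 0.707, 0.0]
wrist_force: [0.2, -0.1, -0.2]
opening: 0.996
grasp_force: 0.0
```

>>> move_arm --series '[[[1,-40,-10,0,0],[1,-80,-20,0,0],[1,-120,-30,15,0],[1,-160,-36,40,0],[1,-192,-37,70,0],[1,-192,-37,100,0],[1,-192,-37,100,0],[1,-192,-37,100,0],[1,-192,-37,100,0],[1,-192,-37,100,0]]]'

```text
time_s: 27.7
eef_pos: [0.4234, -0.3059, 0.1536]
eef_rot: [0.002, 0.707, 0.708, -0.0]
wrist_force: [0.2, 0.2, 0.6]
opening: 1.002
grasp_force: 0.0
```

```bash
python3 look.py wrist w10 short_pot
```

```text
tcp [ 0.4234 -0.3059  0.1536] [ 0.002  0.707  0.708 -0.   ] t 27.7
short_pot 0.58 [249 179  54  53] ztop 0.039 top rect c [ 419.7 -303.7] size [43.  42.9] ang 45.2
```

>>> move_arm --series '[[[1,0,-1,35,0],[1,0,-1,70,0],[1,0,-1,100,0],[1,0,-1,122,0],[1,0,-1,132,0],[1,0,-1,136,0],[1,0,-1,136,0],[1,0,-1,136,0],[0.5,0,-1,136,0],[0.3,0,-1,136,0]]]'

```text
time_s: 28.63
eef_pos: [0.422, -0.3068, 0.0169]
eef_rot: [0.002, 0.707, 0.707, -0.0]
wrist_force: [-0.6, 0.3, 0.9]
opening: 0.749
grasp_force: 0.0
```

>>> move_arm --series '[[[0,0,0,0,0],[0,0,0,0,0],[0,0,0,0,0],[0,0,0,0,0],[0,0,0,0,0],[0,0,0,0,0],[0,0,0,0,0],[0,0,0,0,0],[0,0,0,0,0],[0,0,0,0,0]]]'

```text
time_s: 29.47
eef_pos: [0.4216, -0.3064, 0.0166]
eef_rot: [0.001, 0.707, 0.707, -0.0]
wrist_force: [-1.6, 2.9, 9.8]
opening: 0.483
grasp_force: 59.5
```

>>> move_arm --series '[[[0,0,0,-10,0],[0,0,0,-30,0],[0,0,0,-60,0],[0,0,0,-100,0],[0,0,0,-140,0],[0,0,0,-180,0],[0,0,0,-220,0],[0,0,0,-230,0],[0,0,0,-230,0],[0,0,0,-230,0]]]'

```text
time_s: 30.3
eef_pos: [0.4211, -0.3059, 0.2459]
eef_rot: [0.001, 0.707, 0.707, -0.0]
wrist_force: [-0.1, -0.6, -1.2]
opening: 0.487
grasp_force: 60.6
```

```bash
python3 look.py wrist w11 short_pot
```

```text
tcp [ 0.4211 -0.3059  0.2459] [ 0.001  0.707  0.707 -0.   ] t 30.3
short_pot 0.58 [256 252 105 112] ztop 0.268 top rect c [ 422.2 -303.4] size [41.7 44.3] ang 0.1
```

View pics/w11.png

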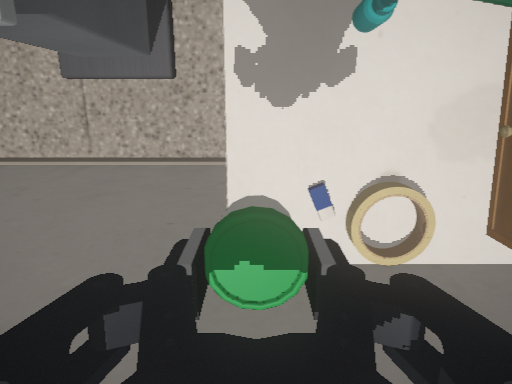

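>>> move_arm --series '[[[0,40,6,0,0],[0,80,12,0,0],[0,120,18,0,0],[0,160,24,0,0],[0,200,30,0,0],[0,240,36,0,0],[0,280,42,0,0],[0,320,48,0,0],[0,360,54,0,0],[0,400,60,0,0]]]'

```text
time_s: 31.23
eef_pos: [0.4797, 0.0963, 0.2431]
eef_rot: [-0.001, 0.707, 0.707, -0.001]
wrist_force: [0.8, -0.4, 0.5]
opening: 0.486
grasp_force: 60.6
```

>>> move_arm --series '[[[0,40,4,0,0],[0,80,9,0,0],[0,91,9,20,0],[0,91,9,50,0],[0,91,9,80,0],[0,91,9,110,0],[0,91,9,120,0],[0,91,9,120,0],[0,91,9,120,0],[0,91,9,120,0]]]'

```text
time_s: 32.07
eef_pos: [0.4912, 0.1852, 0.1267]
eef_rot: [0.001, 0.707, 0.707, 0.001]
wrist_force: [0.5, -0.6, 1.0]
opening: 0.485
grasp_force: 60.7
```

>>> move_arm --series '[[[0,0,-0.5,15,0],[0,0,-0.5,28,0],[0,0,-0.5,36,0],[0,0,-0.5,41,0],[0,0,-0.5,44,0],[0,0,-0.5,46,0],[0,0,-0.5,47,0],[0,0,-0.5,47,0],[0,0,-0.5,47,0],[0,0,-0.5,47,0]]]'

```text
time_s: 32.9
eef_pos: [0.4899, 0.1853, 0.0787]
eef_rot: [0.0, 0.707, 0.707, 0.0]
wrist_force: [0.1, -0.8, -0.9]
opening: 0.488
grasp_force: 60.7
```

```bash
python3 look.py side s2 short_pot tall_pot; python3 -c "
import cv2;p=cv2.imread('pics/s2.png')[130:270,140:300];cv2.imwrite('pics/s2c.png',cv2.resize(p,(640,560),interpolation=2))"
```

```text
tcp [0.4899 0.1853 0.0787] [0.    0.707 0.707 0.   ] t 32.9
```

>>> move_arm --series '[[[0,0,0,0.5,0],[0,0,0,1,0],[0,0,0,1,0],[0,0,0,1,0],[0.52,0,0,1,0],[0.56,0,0,1,0],[0.62,0,0,1,0],[0.7,0,0,1,0],[0.85,0,0,1,0],[1,0,0,1,0]]]'

```text
time_s: 33.88
eef_pos: [0.4895, 0.1852, 0.0771]
eef_rot: [-0.0, 0.707, 0.707, -0.0]
wrist_force: [0.5, -0.5, 0.7]
opening: 0.949
grasp_force: 0.0
```

>>> move_arm --series '[[[1,0,0,0,0],[1,0,0,0,0],[1,0,0,-10,0],[1,0,0,-30,0],[1,0,0,-60,0],[1,0,0,-100,0],[1,0,0,-140,0],[1,0,0,-180,0],[1,0,0,-200,0],[1,0,0,-200,0]]]'

```text
time_s: 34.72
eef_pos: [0.4925, 0.1857, 0.2847]
eef_rot: [0.004, 0.707, 0.707, 0.005]
wrist_force: [1.3, 0.7, 0.3]
opening: 0.997
grasp_force: 0.0
```

```bash
python3 look.py wrist w12 short_pot tall_pot dropper carton bulb mailer stamp
```

```text
tcp [0.4925 0.1857 0.2847] [0.004 0.707 0.707 0.005] t 34.72
short_pot 0.81 [251 164  45  44] ztop 0.101 top rect c [491.5 187.5] size [42.2 42.9] ang 0.5
tall_pot 0.55 [246 149  31  19] ztop 0.096 top rect c [480.1 204.6] size [16.7  1.8] ang 34.1
dropper 0.68 [251  65  27  33] ztop 0.087 top rect c [489.8 287.7] size [9.7 9.7] ang 89.7
bulb 0.78 [247 213  48  21] ztop 0.031 top rect c [495.5 110.7] size [25.5 27.2] ang 58.7
stamp 0.58 [221 281  29  33] ztop 0.057 top rect c [448.6  19.7] size [18.8 15.5] ang 8.1
```

View pics/w12.png

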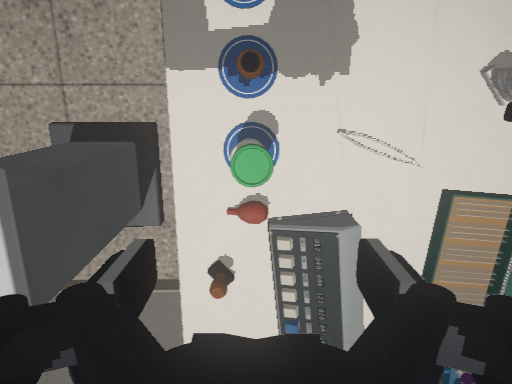

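Green pot sits on the tall one (251,165), but the arm was still settling. I'll settle it a little to the side and re-measure the stack.

>>> move_arm --series '[[[1,0,0,0,0],[1,0,0,0,0],[1,0,0,0,0],[1,0,0,0,0],[1,0,0,0,0],[1,0,0,0,0],[1,0,0,0,0],[1,0,0,0,0],[1,0,0,0,0],[1,0,0,0,0]]]'

```text
time_s: 35.95
eef_pos: [0.4896, 0.1852, 0.2773]
eef_rot: [0.0, 0.707, 0.707, 0.0]
wrist_force: [-0.4, -1.1, 0.7]
opening: 1.001
grasp_force: 0.0
```

```bash
python3 look.py wrist w13 short_pot stamp bulb dropper; python3 look.py side s3 stamp
python3 -c "
import cv2,numpy as np
p=cv2.imread('pics/s3.png')[130:270,140:300];q=cv2.imread('pics/w13.png')[100:220,190:310]
cv2.imwrite('pics/chk.png',np.hstack([cv2.resize(p,(400,350),interpolation=2),cv2.resize(q,(350,350),interpolation=2)]))"
```

```text
tcp [0.4896 0.1852 0.2773] [0.    0.707 0.707 0.   ] t 35.95
stamp 0.83 [227 280  27  36] ztop 0.057 top rect c [448.4  17.6] size [17.2 19.2] ang 22.0
bulb 0.66 [253 213  46  21] ztop 0.031 top rect c [494.2 110.8] size [23.5 30.1] ang 89.8
dropper 0.56 [256  64  20  34] ztop 0.087 top rect c [490.  288.1] size [ 9.9 10.3] ang 43.1
tcp [0.4896 0.1852 0.2773] [-0.     0.707  0.707 -0.   ] t 36.2
stamp 0.5 [282 206  17  20] ztop 0.054 top rect c [440.3   9.6] size [15.5 21.6] ang 46.1
```

View pics/chk.png

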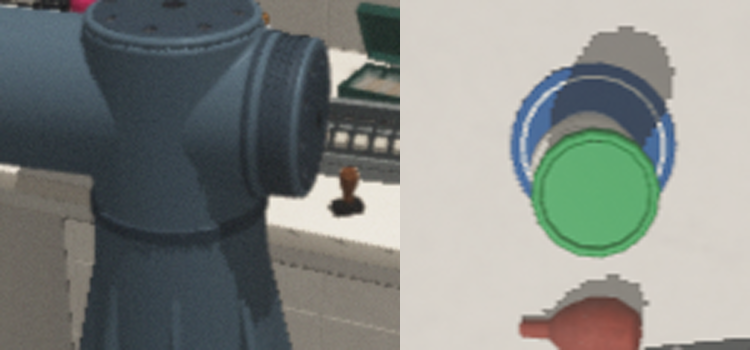

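Stack stands centred (green lid over pot and coaster, right crop); the stamp stands untouched (left crop). I'll measure the green lid by colour, then hand in if it is fine.

```bash
python3 - <<'E'
from h import *
W=np.load("w13.npz")["W"]; h=cv2.cvtColor(cv2.imread("pics/w13.png"),cv2.COLOR_BGR2HSV)
m=cv2.inRange(h,(50,80,50),(80,255,255))>0; m[:120]=0;m[200:]=0;m[:,:210]=0;m[:,300:]=0
Q=W[m]; Q=Q[~np.isnan(Q[:,0])]; zt=np.median(Q[:,2]); T=Q[abs(Q[:,2]-zt)<.005]
c=cv2.minAreaRect(T[:,:2].astype(np.float32)*1000); print(zt,T[:,2].std(),c)
e=np.hypot(c[0][0]-488.6,c[0][1]-187.7); print("offset mm",e)
if e<3 and abs(zt-.101)<.003: print(order.hand_in())
E
```

```text
0.09872479394852039 0.0009409342282805627 ((491.16845703125, 187.4757537841797), (41.921852111816406, 42.31371307373047), 17.984210968017578)
offset mm 2.578227663858871
the job is handed in; nothing more can be done
None
```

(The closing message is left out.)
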